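# Open the child-safe key box

## Robot

A 6-joint arm with a two-finger parallel gripper is mounted at the origin on the work surface. World frame = base frame: x ahead of the robot, y to its left, z up, the work surface at z = 0. Lengths are in m, angles in rad, forces in N, time in s.
With the tool pointing down it reaches from about 0.35 to 0.975 m from the base axis. Payload 4.9 kg.
Tool frame: the origin (TCP) lies midway between the tips of the shut fingers; the grasp point (between the pads) lies 19 mm behind it; z points along the fingers, y is the line along which they close (so a half turn about z gives the same grasp; the last joint's range is limited). The gripper opens to 85 mm and grips with 20 to 120 N. Pads are 22 mm wide; open, the fingers measure 114 mm over their backs; the gripper's body (76 mm by 85 mm) begins 54 mm behind the grasp point. The pads swing forward as they close: fully open they stand 13 mm farther back than shut.
Start: joints at [1.101, 0.053, 1.613, -0, 1.476, -0.119], TCP at [0.215, 0.587, 0.231] pointing down, gripper open.
Joint ranges: [-3.01, 3.01], [-1.01, 2.22], [0.06, 2.58], [-1.02, 4.17], [0.09, 2.62], [-3.14, 3.14]. Speed limits (rad/s): [2.57, 2.57, 3.14, 3.14, 3.14, 3.14].

## Interface

Orientations are given as a unit quaternion [w, x, y, z].
In Python, from plant import manip gives the robot as it stands.
- The arm moves only by the tool carry_out, never from a script. Its argument "moves" is a list of rows, each a list of 7 numbers: the opening, from 0 (shut) to 1 (fully open), then the shift along the tool's x, y, z normalised to -1 to 1, where 1 is 0.4 m, then the turn, a rotation vector about the tool's x, y, z normalised to -1 to 1, where 1 is 0.5 rad. In form: [[grip, dx, dy, dz, rx, ry, rz], ...]. A call has 1 to 8 rows; each row is the pose to reach, as a shift and turn from the pose commanded when the call began, along the tool's axes at that moment; what a row does not reach only later rows make up. A row lasts 1/12 s, in which the tool goes at most 41.7 mm and 7.16 degrees, less where a joint would pass 70% of its speed; a pose out of reach is approached as far as the arm can. A call with a number of a shift or a turn outside -1 to 1 is refused whole. A call with a gripper value outside its range is refused whole. The fingers move at their own pace and stop on an object; the grip force is fixed at half the most. Time passes only in rows, so rows that repeat a pose let the fingers close. It gives the time, the measured TCP pose, the force and the opening at its end, in the units of the state.
- manip.state(): the state, without advancing time (a new reading comes with each control period).
- manip.grab_frame(name): name is "side" or "top" or "wrist"; returns the picture (420x560x3 uint8, red, green, blue); there is no depth.
- manip.camera_info(name): a dict with "intrinsics" (3x3 intrinsics, pixels), "extrinsics" (4x4, takes a point from world to camera coordinates). Camera axes: x right, y down, z forward; pixel columns grow to the right and rows downward; lengths in m; the calibration is good to about 2 mm. A picture is of the moment at which its call begins: read the wrist's pose just before it. camera_info takes no time and is no camera call; for the wrist camera it gives the pose at the moment of the call.
- manip.job_done(): hands the job in, once; it reports no verdict.
The state is a dict: "time": time; "joint_pos": joint angles; "joint_vel": joint speeds; "joint_efforts": joint torques, N m; "tool_pos": TCP position; "tool_rot": TCP orientation; "contact_force": force on the tool from outside, world axes, zero at the start; "ft_torque": the same for the moment, N m; "gripper_width": opening from 0.0 (shut) to 1.0 (fully open).
Only numpy, scipy, OpenCV 4.12 (cv2) and the standard library are available. Lean on these libraries where they do the work, as an engineer would, in place of code of your own. Each camera call takes 0.05 s, during which the arm holds its last target. There are 200 camera calls.

## Task

The spare mailbox keys are shut in the aluminium box on the sloping plywood board, locked by a child-resistant cap. Push the cap firmly in, square to the lid, and keep it in while you turn it a quarter turn anticlockwise; then swing the lid smoothly, without flinging it, all the way back to its stop and leave it standing open by itself. Do not force the cap round or the lid up while locked, and leave the dish and the clothes brush where they are.

Things in the scene. Friction and masses are not known exactly. Their poses are not given: they have to be found in the camera images.
- board: Birch plywood board, 300 mm up the slope x 400 wide x 15, fixed on feet, its face sloping 30 degrees, low edge to the robot. Origin on the table under the face centre (95 mm below it); z up, x level, uphill. Flat on it: left (+y) a round mirror 100 mm across, right thin keys and a yellow tag; 30 mm pegs: two upper right, two lower left. Its place and yaw vary.
- keybox: Open-topped aluminium box, 140 mm up the slope (its x) x 150 wide (y) x 60 deep (z), 3 mm walls, fixed flat on the middle of the board: its z is square to the board's face (30 degrees from vertical, leaning to the robot), x uphill. Origin: centre of its underside. Inside: flat keys under 10 mm high, and a keeper lip 10 x 28 x 5 mm just below the rim, mid low wall.
- hinge (a point): Lid hinge, at the middle of the box's upper (far) rim: 70 mm along x and 60 mm along z from the box's origin. Axes as the box; the lid turns about y.
- lid (a joint): Lid angle in rad: 0 shut, 2.05 wide open at its stop (lid about vertical). Positive swings its low edge up and away from the robot. Stiff friction hinge (0.32 N m, plus up to 0.25 N m of weight): the lid stays at any angle where it is left. Held shut by the latch while the cap is locked, free once the cap is turned past 0.95 rad.
- lid_edge (a point): Middle of the lid's free edge, on its underside, 144 mm from the hinge. The lid is a flat aluminium plate 144 x 154 x 8 mm; when shut its underside lies on the box rim. Axes turn with the lid: x from the free edge to the hinge, z out of its outer face.
- cap_grip (a point): Middle of the wing grip on the white cap, on the cap's axis, 90 mm from the hinge, 52 mm out from the lid's underside. The wing bar is 18 mm thick (x) x 64 long (y) x 34 high (z), its top 12 mm beyond this point; 22 mm below this point begins the cap's round body. z: the cap's axis, out of the lid; axes turn with the cap. The bar lies along the hinge at the start, up the slope when turned.
- cap_press (a joint): How far the cap is pressed in towards the lid, in m: 0 out, 0.008 at its stop. Spring: 6 N to start, 10 N at 4 mm, 14 N at 8 mm. The cap is free to turn only when pressed in at least 4 mm; 5 to 8 mm is a good depth. It springs out again when let go, also after the full turn.
- cap_turn (a joint): Cap angle in rad, positive anticlockwise seen from outside the lid. About 0 at the start (-0.1 to 0.12), stops at -0.15 and 1.65. Unpressed it is blocked at about 0.3 by a stop that gives a little; pressed it turns easily, is past the block at 1.1, and a quarter turn (1.57) is fully open.
- dish: Small white ceramic bowl, 110 mm across, 35 mm high, standing loose on the table beside the board. Origin at the centre of its underside. Not to be moved.
- brush: Clothes brush, a dark wooden back 180 x 44 mm on black bristles, 36 mm high in all, lying loose on the table on the other side of the board. Origin at the centre of its underside, x along its length. Not to be moved.
- cap_base (a point): Centre of the underside of the cap's round body (64 mm across, 14 high), 36 mm below cap_grip; 8 mm clear of the lid's outer face when the cap is out. Under the lid the cap carries a steel latch tongue 45 mm long, 8 to 12 mm below the lid's underside, pointing to the low edge when locked, to the right (-y) when turned.

How it is judged:
On the way, in this order (a step that is already met when the one before it is completed fails the run):
1. the cap is pressed in at least 3.5 mm while still in its locked place (turned less than 0.4 rad), the lid shut (value of joint cap_press above 0.0035 m and value of joint cap_turn below 0.4 rad and value of joint lid below 0.08 rad), for 0.1 s.
2. the cap is turned anticlockwise past 1.2 rad, the lid still down (value of joint cap_turn above 1.2 rad and value of joint lid below 0.3 rad), for 0.1 s.
3. the lid is swung back past 1.8 rad (value of joint lid above 1.8 rad), for 0.2 s.
At the end, for the whole second after the job is handed in: The lid stands open by itself, at rest, at 1.8 rad or more (its stop is at 2.05); the cap is still turned past 1.1 rad; the dish and the brush are within 20 mm of where they started (value of joint lid above 1.8 rad and velocity of joint lid between -0.05 and 0.05 rad/s and value of joint cap_turn above 1.1 rad and distance of each of dish, brush from where it was at the start of the episode below 0.02 m); the robot touches nothing.
It fails at once if the cap forced round without being pressed in (between 0.55 and 0.8 rad with less than 2 mm of press) (value of joint cap_turn between 0.55 and 0.8 rad and value of joint cap_press below 0.002 m).
It fails at once if the lid forced up past 0.15 rad while the cap is turned less than 0.7 rad (value of joint lid above 0.15 rad and value of joint cap_turn below 0.7 rad).
It fails at once if the lid flung open or slammed (faster than 4 rad/s) (velocity of joint lid above 4 rad/s or velocity of joint lid below -4 rad/s).
It fails at once if the dish or the brush moved more than 30 mm (distance of any of dish, brush from where it was at the start of the episode above 0.03 m).
It also fails if it takes over 59 s, if anything falls off the work surface, if the arm or the gripper's body presses on something with over 40 N, if the wrist force passes 120 N, or if a joint passes its speed limit or range.

## Working session

There is one attempt and no reset: what is moved stays moved. The work goes in short steps, Python scripts to look and compute and a tool call to move; the robot and the scene stay as the last step left them, time stands still between calls to the robot, and variables do not carry over. Pictures are saved under pics/ and viewed, on a budget of 10 in all, crops included, one or two more only if the job needs it, and the job is handed in when it is done.

Besides the shell and the picture viewer there is one more tool, called as name(argument=value, ...) on one line, values as JSON. carry_out: Moves the arm, as the interface text tells. Scaled input: -1 to 1 covers 0.4 m each way for a shift and 0.5 rad each way for a turn. Its arguments: {"type":"object","properties":{"moves":{"type":"array"}},"required":["moves"]}

```bash
mkdir -p pics; ls; python3 - <<'E'
from plant import manip
import cv2, numpy as np
a=manip.grab_frame("side");b=manip.grab_frame("top")
for n,i in(("side",a),("top",b)):
    cv2.imwrite(f"pics/{n}0.png",i[:,:,::-1])
    c=manip.camera_info(n);print(n,np.round(c["intrinsics"],2).tolist(),np.round(c["extrinsics"],4).tolist())
print(manip.state())
E
```

```text
pics
side [[397.35, 0.0, 279.48], [0.0, 397.35, 209.67], [0.0, 0.0, 1.0]] [[0.6811, -0.732, -0.018, -0.3657], [-0.3878, -0.3398, -0.8569, 0.3585], [0.6211, 0.5906, -0.5152, 0.6424], [0.0, 0.0, 0.0, 1.0]]
top [[459.74, 0.0, 277.42], [0.0, 459.74, 213.62], [0.0, 0.0, 1.0]] [[-0.0069, -0.9996, 0.0264, 0.0407], [-0.9954, 0.0044, -0.0953, 0.5847], [0.0951, -0.0269, -0.9951, 1.3334], [0.0, 0.0, 0.0, 1.0]]
{'time': 0.1, 'joint_pos': array([ 1.10098409e+00,  5.33254051e-02,  1.61416797e+00, -2.19388385e-05,
        1.47600539e+00, -1.19026536e-01]), 'joint_vel': array([ 0.00052455,  0.00017513, -0.0036964 , -0.00128675, -0.00089614,
        0.00026812]), 'joint_efforts': array([ 4.41319944e-04, -3.94906604e+01, -3.71361601e+01, -1.34955080e-04,
        3.93336217e-03,  1.04240081e-05]), 'tool_pos': array([0.21453308, 0.58641917, 0.2301578 ]), 'tool_rot': array([-2.66111420e-04,  1.74493860e-01,  9.84657801e-01, -9.15211699e-04]), 'contact_force': array([ 0.10879438, -0.10143823,  0.21880039]), 'ft_torque': array([-0.00917935,  0.03682856, -0.03562117]), 'gripper_width': 1.000958667103902}
```

View pics/side0.png

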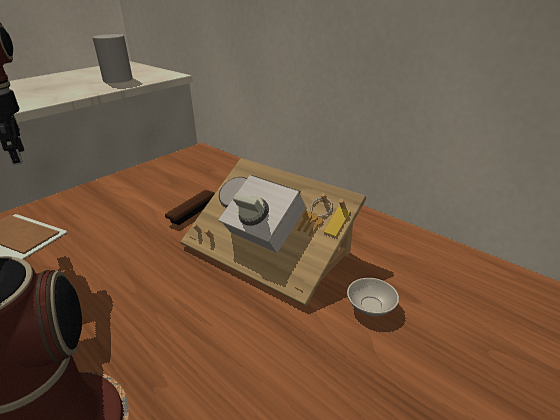

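View pics/top0.png

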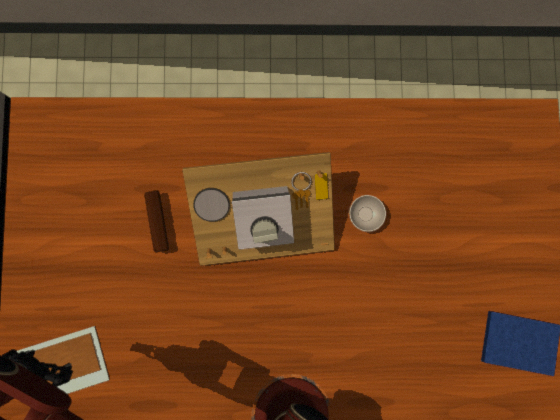

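The side view shows the box with the cap (about 250,205). The top view shows the board corners near (183,168), (329,153), (334,249) and (200,265), and the cap near (264,232). Next I'll extract accurate corners by mask.

```bash
cat > h.py <<'E'
import cv2, numpy as np
from plant import manip
from scipy.spatial.transform import Rotation as R
def cam(n):
    c=manip.camera_info(n);return np.array(c["intrinsics"]),np.array(c["extrinsics"])
def ray(c,p):
    K,E=c;d=E[:3,:3].T@np.linalg.solve(K,[p[0],p[1],1.]);return -E[:3,:3].T@E[:3,3],d/np.linalg.norm(d)
def onplane(c,p,z):
    o,d=ray(c,p);return o+d*(z-o[2])/d[2]
def tri(c1,p1,c2,p2):
    K1,E1=c1;K2,E2=c2
    X=cv2.triangulatePoints(K1@E1[:3],K2@E2[:3],np.float64(p1).reshape(2,1),np.float64(p2).reshape(2,1)).ravel();return X[:3]/X[3]
def proj(c,X):
    K,E=c;q=K@(E[:3,:3]@np.asarray(X)+E[:3,3]);return q[:2]/q[2]
def board(xy,yaw):  # board pose -> box rotation and origin
    Rb=R.from_euler('z',yaw)*R.from_euler('y',-np.pi/6)
    return Rb.as_matrix(), np.array([xy[0],xy[1],.095])
E
python3 - <<'E'
from h import *
ct,cs=cam("top"),cam("side")
t=cv2.imread("pics/top0.png");s=cv2.imread("pics/side0.png")
for n,i,sv in(("top",t,(170,350,140,275)),("side",s,(170,380,140,310))):
    x0,x1,y0,y1=sv;h=cv2.cvtColor(i,cv2.COLOR_BGR2HSV)
    m=((h[...,1]<45)&(h[...,2]>95)).astype(np.uint8)*255
    m2=np.zeros_like(m);m2[y0:y1,x0:x1]=m[y0:y1,x0:x1]
    for c in cv2.findContours(m2,0,2)[0]:
        if cv2.contourArea(c)>150: print(n,"lid?",cv2.contourArea(c),cv2.approxPolyDP(cv2.convexHull(c),2.5,True).reshape(-1,2).tolist())
tc=cv2.resize(t[140:275,170:350],None,fx=2.2*1.0,fy=2.2,interpolation=2)
sc=cv2.resize(s[150:310,175:375],None,fx=2,fy=2,interpolation=2)
W=np.zeros((330,800,3),np.uint8);W[:tc.shape[0],:tc.shape[1]]=tc;W[:sc.shape[0],400:400+sc.shape[1]]=sc
cv2.imwrite("pics/crop.png",W)
Z=[.17,.17,.02,.02]
P=[onplane(ct,p,z) for p,z in zip([(183,168),(329,153),(334,249),(200,265)],Z)]
print(np.round(P,3),np.linalg.norm(P[0]-P[1]),np.linalg.norm(P[2]-P[3]),np.linalg.norm(P[1]-P[2]))
d=P[0]-P[1]+P[3]-P[2];print("yaw",np.arctan2(-d[0],d[1]),"c",np.mean(P,0))
E
```

```text
top lid? 1691.0 [[289, 195], [292, 238], [239, 248], [232, 202]]
side lid? 842.5 [[378, 279], [379, 309], [362, 309], [351, 302], [347, 292], [354, 281]]
side lid? 3260.0 [[226, 182], [253, 176], [298, 192], [268, 241], [219, 220], [220, 191]]
side lid? 5648.0 [[379, 210], [197, 140], [379, 140]]
[[ 0.694  0.292  0.17 ]
 [ 0.735 -0.099  0.17 ]
 [ 0.48  -0.13   0.02 ]
 [ 0.435  0.265  0.02 ]] 0.39230729640996215 0.39757831678476124 0.2974301777235681
yaw 0.10713834839646143 c [0.58592632 0.08206445 0.095     ]
```

View pics/crop.png

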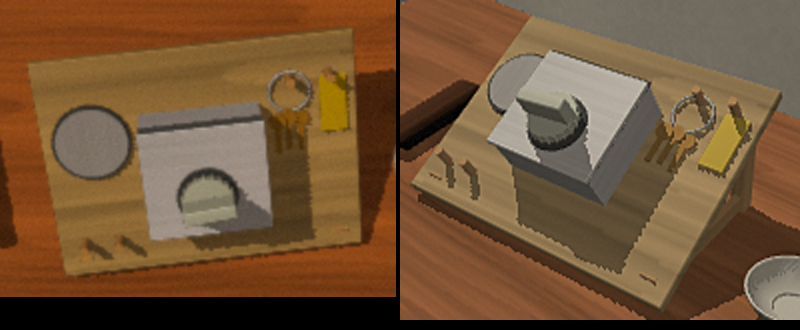

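The crop shows the lid corners clearly in both views, and the wing bar with its top at about (264,233) in the top view. I'll triangulate these and check them against the model.

```bash
python3 - <<'E'
from h import *
ct,cs=cam("top"),cam("side")
T=lambda x,y:(x/2.2+169.7,y/2.2+139.7); S=lambda x,y:((x-400)/2+174.8,y/2+149.8)
pts={"FL":(T(139,131),S(552,50)),"FR":(T(264,120),S(652,82)),"NL":(T(150,240),S(487,143)),"NR":(T(272,227),S(603,190)),
 "wingL":(T(183,215),S(518,93)),"wingR":(T(236,209),S(566,112))}
X={}
for k,(a,b) in pts.items():
    X[k]=tri(ct,a,cs,b);print(k,np.round(X[k],4),"err",np.round(proj(ct,X[k])-a,1),np.round(proj(cs,X[k])-b,1))
n=np.cross(X["FR"]-X["NL"],X["FL"]-X["NR"]);n/=np.linalg.norm(n);print("normal",n,"tilt",np.degrees(np.arccos(abs(n[2]))))
print("L far,near,left,right",[round(np.linalg.norm(X[a]-X[b]),3) for a,b in("FL FR".split(),"NL NR".split(),"FL NL".split(),"FR NR".split())])
y=X["FL"]-X["FR"]+X["NL"]-X["NR"];print("yaw",np.arctan2(-y[0],y[1]))
Rb,o=board((.586,.082),.107)
B=lambda x,y,z:o+Rb@[x,y,z]
print("pred lid centre",B(-.003,0,.068).round(4),"meas",np.mean([X[k] for k in("FL","FR","NL","NR")],0).round(4))
print("pred wingtop mid",B(-.02,0,.124).round(4))
for k,q in(("FL",(.07,.077,.068)),("FR",(.07,-.077,.068)),("NL",(-.074,.077,.068)),("NR",(-.074,-.077,.068))):print(k,B(*q).round(4),"px off",(proj(ct,B(*q))-pts[k][0]).round(1),(proj(cs,B(*q))-pts[k][1]).round(1))
E
```

```text
FL [0.6071 0.1588 0.1852] err [-0.3  0.4] [ 0.7 -0.1]
FR [0.6217 0.0081 0.1855] err [ 0.4 -0.4] [-0.7  0.1]
NL [0.4803 0.1493 0.1086] err [-0.  0.] [ 0. -0.]
NR [ 0.502  -0.0101  0.1014] err [ 2.  -2.2] [-4.9  0.5]
wingL [0.5061 0.1075 0.1835] err [-0.6  0.8] [ 1.5 -0.2]
wingR [0.5153 0.0428 0.1784] err [ 0.1 -0.1] [-0.2  0. ]
normal [-0.53741965 -0.08154158  0.83936351] tilt 32.92703173681599
L far,near,left,right [np.float64(0.151), np.float64(0.161), np.float64(0.148), np.float64(0.147)]
yaw 0.11655997880655929
pred lid centre [0.5496 0.0781 0.1524] meas [0.5528 0.0765 0.1452]
pred wingtop mid [0.5071 0.0735 0.1924]
FL [0.6042 0.1614 0.1889] px off [-1.4  1.3] [-0.9 -1.3]
FR [0.6207 0.0083 0.1889] px off [ 0.4 -0.1] [-1.1 -1. ]
NL [0.4803 0.1481 0.1169] px off [ 0.2 -0. ] [-0.  -2.7]
NR [ 0.4967 -0.005   0.1169] px off [ 0.6 -0.5] [-8.4 -4.9]
```

The lid corners agree with the board fit to a few mm: box origin about (0.587, 0.081, 0.095), yaw about 0.11. Next I'll approach square above the cap and look with the wrist camera.

```bash
cat >> h.py <<'E'
XY=(.587,.081);YAW=.110
def tgt(p,turn=0,pitch=0):
    """box-frame point p; tool z=-box z, tool y=box x; turn about box z, then pitch = lid-like swing about box y"""
    Rb,o=board(XY,YAW)
    A=np.array([[0,1,0],[1,0,0],[0,0,-1.]])  # columns tool x,y,z in box axes
    return o+Rb@np.asarray(p), Rb@R.from_euler('y',pitch).as_matrix()@R.from_euler('z',turn).as_matrix()@A
def cur():
    s=manip.state();q=s["tool_rot"];return s["tool_pos"],R.from_quat([q[1],q[2],q[3],q[0]]).as_matrix()
def row(T,frm=None):
    p,M=frm or cur()
    return np.round(M.T@(T[0]-p)/.4,3).tolist(),np.round(R.from_matrix(M.T@T[1]).as_rotvec()/.5,3).tolist()
def boxpose():
    Rb,o=board(XY,YAW);p,M=cur();return (Rb.T@(p-o)).round(4),(Rb.T@M).round(3)
E
python3 - <<'E'
from h import *
p,M=cur();K,E=cam("wrist");print("cam in tool",(M.T@(-E[:3,:3].T@E[:3,3]-p)).round(3),(E[:3,:3]@M).round(2).tolist(),K.round(1).tolist())
T=tgt((-.02,0,.26));print(T[0],row(T)); print("mid",row((np.array([.35,.4,.38]),T[1])))
E
```

```text
cam in tool [ 0.081  0.001 -0.142] [[-0.0, 1.0, 0.0], [-0.95, -0.0, -0.32], [-0.32, -0.0, 0.95]] [[362.5, 0.0, 279.5], [0.0, 362.5, 211.9], [0.0, 0.0, 1.0]]
[0.44056988 0.0648274  0.3101666 ] ([-0.979, -1.031, -0.198], [-0.94, -0.579, 2.168])
mid ([-0.478, -0.322, -0.374], [-0.94, -0.579, 2.168])
```

carry_out(moves=[[1, -0.05, -0.05, -0.3, 0, 0, 0.3], [1, -0.2, -0.15, -0.374, -0.2, -0.1, 0.6], [1, -0.48, -0.32, -0.374, -0.4, -0.25, 0.95], [1, -0.48, -0.32, -0.374, -0.4, -0.25, 0.95], [1, -0.48, -0.32, -0.374, -0.4, -0.25, 0.95], [1, -0.48, -0.32, -0.374, -0.4, -0.25, 0.95], [1, -0.48, -0.32, -0.374, -0.4, -0.25, 0.95], [1, -0.48, -0.32, -0.374, -0.4, -0.25, 0.95]])

```text
time: 0.77
tool_pos: [0.3547, 0.397, 0.385]
tool_rot: [0.081, 0.402, 0.908, 0.089]
contact_force: [0.8, 0.9, 1.1]
gripper_width: 1.001
```

```bash
python3 -c "
from h import *
T=tgt((-.02,0,.26));print(manip.state()['joint_pos'].round(2),row(T))"
```

```text
[ 0.74 -0.36  1.74 -0.08  1.53  0.  ] ([-0.747, -0.437, 0.149], [-0.525, -0.318, 1.205])
```

carry_out(moves=[[1, -0.747, -0.437, 0.149, -0.42, -0.25, 0.96], [1, -0.747, -0.437, 0.149, -0.42, -0.25, 0.96], [1, -0.747, -0.437, 0.149, -0.42, -0.25, 0.96], [1, -0.747, -0.437, 0.149, -0.42, -0.25, 0.96], [1, -0.747, -0.437, 0.149, -0.42, -0.25, 0.96], [1, -0.747, -0.437, 0.149, -0.42, -0.25, 0.96], [1, -0.747, -0.437, 0.149, -0.42, -0.25, 0.96], [1, -0.747, -0.437, 0.149, -0.42, -0.25, 0.96]])

```text
time: 1.43
tool_pos: [0.4339, 0.0848, 0.3092]
tool_rot: [0.152, 0.597, 0.768, 0.172]
contact_force: [1.1, -0.1, -0.2]
gripper_width: 1.0
```

```bash
python3 -c "
from h import *
T=tgt((-.02,0,.26));print(manip.state()['joint_pos'].round(2),row(T))"
```

```text
[-0.04 -0.81  2.18  0.1   1.32 -0.29] ([-0.052, 0.004, 0.001], [-0.117, -0.075, 0.26])
```

carry_out(moves=[[1, -0.052, 0.004, 0.001, -0.117, -0.075, 0.26], [1, -0.052, 0.004, 0.001, -0.117, -0.075, 0.26], [1, -0.052, 0.004, 0.001, -0.117, -0.075, 0.26], [1, -0.052, 0.004, 0.001, -0.117, -0.075, 0.26]])

```text
time: 1.77
tool_pos: [0.4406, 0.0662, 0.3104]
tool_rot: [0.172, 0.645, 0.719, 0.192]
contact_force: [-0.1, 0.5, 0.0]
gripper_width: 1.002
```

```bash
python3 -c "
from h import *
T=tgt((-.02,0,.26));print(manip.state()['joint_pos'].round(2),row(T),boxpose())
c=cam('wrist');np.savez('w1.npz',K=c[0],E=c[1]);cv2.imwrite('pics/w1.png',manip.grab_frame('wrist')[:,:,::-1])"
```

```text
[-0.08 -0.85  2.21  0.1   1.27 -0.19] ([-0.003, -0.001, 0.0], [-0.004, 0.001, -0.001]) (array([-0.0197,  0.0014,  0.2601]), array([[ 0.001,  1.   , -0.002],
       [ 1.   , -0.001, -0.   ],
       [-0.   , -0.002, -1.   ]]))
```

View pics/w1.png

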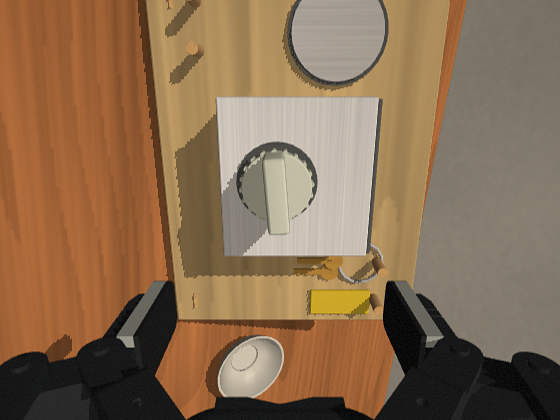

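The wrist view shows the lid outline (217,97)-(382,98)-(224,257), with the wing bar from about (274,152) to (279,234). I'll cast these onto the box planes.

```bash
python3 - <<'E'
from h import *
f=np.load('w1.npz');c=(f['K'],f['E']);Rb,o=board(XY,YAW)
i=cv2.imread('pics/w1.png');h=cv2.cvtColor(i,cv2.COLOR_BGR2HSV)
def cast(p,z):
    a,d=ray(c,p);a=Rb.T@(a-o);d=Rb.T@d;return (a+d*(z-a[2])/d[2]).round(4)
for n,p in(("NL",(217,97)),("FL",(379,98)),("NR",(224,257)),("FR",(367,257))):print(n,p,cast(p,.068),"model px",proj(c,o+Rb@[-.074 if n[0]=='N' else .07,.077 if n[1]=='L' else -.077,.068]).round(1))
m=((h[...,2]>165)&(h[...,1]>18)&(abs(h[...,0].astype(int)-25)<14)).astype(np.uint8);m[:, :230]=0;m[:,325:]=0;m[:135]=0;m[245:]=0
n,l,st,ce=cv2.connectedComponentsWithStats(m);k=1+np.argmax(st[1:,4]);r=cv2.minAreaRect(np.argwhere(l==k)[:,::-1].astype(np.float32))
print(st[k],r);b=cv2.boxPoints(r);print(b.round(0).tolist())
print("wing top centre",cast(r[0],.124),[cast(q,.124) for q in b])
for q in((264,152),(285,151),(270,235),(289,233)):print(q,cast(q,.124))
# height by two views: wing top ends, wrist + initial top image
ct=cam("top")
for w,t in(((264,152),(183/2.2+169.7,215/2.2+139.7)),((270,235),(236/2.2+169.7,209/2.2+139.7))):
    X=tri(c,w,ct,t);print("2view box",(Rb.T@(X-o)).round(4))
E
```

```text
NL (217, 97) [-0.0744  0.0784  0.068 ] model px [217.6  98.7]
FL (379, 98) [0.068  0.0774 0.068 ] model px [381.2  98.4]
NR (224, 257) [-0.0759 -0.0762  0.068 ] model px [225.9 257.7]
FR (367, 257) [ 0.069  -0.0763  0.068 ] model px [368.  257.6]
[ 230  135   95  110 6370] ((276.9999694824219, 189.49996948242188), (108.99998474121094, 93.99998474121094), 90.0)
[[230.0, 135.0], [324.0, 135.0], [324.0, 244.0], [230.0, 244.0]]
wing top centre [-0.0215  0.0093  0.124 ] [array([-0.0569,  0.0518,  0.124 ]), array([0.0142, 0.0517, 0.124 ]), array([ 0.0175, -0.0377,  0.124 ]), array([-0.0608, -0.0376,  0.124 ])]
(264, 152) [-0.0314  0.0389  0.124 ]
(285, 151) [-0.0153  0.0397  0.124 ]
(270, 235) [-0.0274 -0.0296  0.124 ]
(289, 233) [-0.0117 -0.0278  0.124 ]
2view box [-0.0327  0.0339  0.0924]
2view box [-0.0255 -0.0317  0.1102]
```

The model fits to within about 1.5 mm. The bar is centred at about x=-21 mm and turned about +0.05 rad. I'll descend and grip.

carry_out(moves=[[1, -0.003, -0.003, 0.1, 0, 0, -0.1], [1, -0.003, -0.003, 0.2, 0, 0, -0.1], [1, -0.003, -0.003, 0.29, 0, 0, -0.1], [1, -0.003, -0.003, 0.36, 0, 0, -0.1], [1, -0.003, -0.003, 0.4, 0, 0, -0.1], [1, -0.003, -0.003, 0.412, 0, 0, -0.1], [0.5, -0.003, -0.003, 0.412, 0, 0, -0.1], [0.4, -0.003, -0.003, 0.412, 0, 0, -0.1]])

```text
time: 2.48
tool_pos: [0.5221, 0.0744, 0.1687]
tool_rot: [0.178, 0.626, 0.736, 0.188]
contact_force: [-0.4, 0.2, 0.7]
gripper_width: 0.755
```

```bash
python3 -c "
from h import *
T=tgt((-.021,0.001,.094),.05);s=manip.state();print(s['joint_pos'].round(2),s['contact_force'].round(1),s['gripper_width'],row(T),boxpose())
cv2.imwrite('pics/w2.png',manip.grab_frame('wrist')[:,:,::-1])"
```

```text
[-0.04 -0.5   2.24  0.1   0.88 -0.24] [-0.4  0.2  0.7] 0.7546683833262411 ([0.001, -0.003, 0.006], [-0.0, 0.001, 0.001]) (array([-0.0197,  0.0006,  0.0964]), array([[-0.05 ,  0.999, -0.   ],
       [ 0.999,  0.05 , -0.   ],
       [-0.   , -0.   , -1.   ]]))
```

View pics/w2.png

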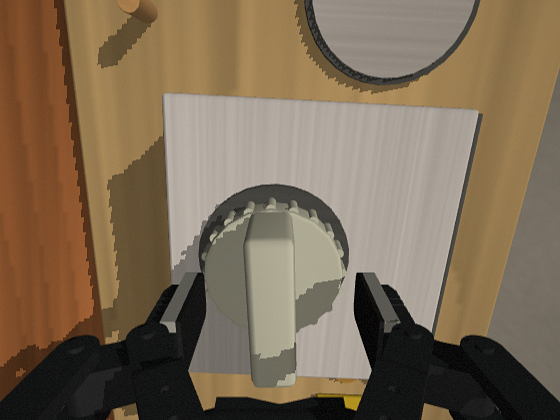

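The bar (x 247–297) sits midway between the fingers (x 180–370). I'll close on it.

carry_out(moves=[[0.1, 0, -0.002, 0.003, 0, 0, 0], [0, 0, -0.002, 0.003, 0, 0, 0], [0, 0, -0.002, 0.003, 0, 0, 0], [0, 0, -0.002, 0.003, 0, 0, 0], [0, 0, -0.002, 0.003, 0, 0, 0], [0, 0, -0.002, 0.003, 0, 0, 0], [0, 0, -0.002, 0.003, 0, 0, 0], [0, 0, -0.002, 0.003, 0, 0, 0]])

```text
time: 3.2
tool_pos: [0.5206, 0.0734, 0.166]
tool_rot: [0.177, 0.627, 0.735, 0.187]
contact_force: [-7.4, -0.5, 2.7]
gripper_width: 0.198
```

```bash
python3 -c "
from h import *
s=manip.state();print(s['contact_force'].round(1),(board(XY,YAW)[0].T@s['contact_force']).round(1),s['gripper_width'],boxpose())"
```

```text
[-7.4 -0.5  2.7] [-5.1  0.3  6. ] 0.19802434797781865 (array([-0.0224, -0.0002,  0.095 ]), array([[-0.049,  0.999, -0.004],
       [ 0.999,  0.049, -0.001],
       [-0.001, -0.004, -1.   ]]))
```

carry_out(moves=[[0, 0, -0.004, 0.005, 0, 0, 0], [0, 0, -0.004, 0.01, 0, 0, 0], [0, 0, -0.004, 0.014, 0, 0, 0], [0, 0, -0.004, 0.017, 0, 0, 0], [0, 0, -0.004, 0.017, 0, 0, 0], [0, 0, -0.004, 0.017, 0, 0, 0], [0, 0, -0.004, 0.017, 0, 0, 0]])

```text
time: 3.78
tool_pos: [0.5234, 0.0737, 0.1611]
tool_rot: [0.177, 0.627, 0.735, 0.188]
contact_force: [-10.8, -0.4, 7.6]
gripper_width: 0.203
```

```bash
python3 -c "
from h import *
s=manip.state();print(s['contact_force'].round(1),(board(XY,YAW)[0].T@s['contact_force']).round(1),s['gripper_width'],boxpose())"
```

```text
[-10.8  -0.4   7.6] [-5.5  0.7 12. ] 0.20318554364855268 (array([-0.0224, -0.0003,  0.0892]), array([[-0.049,  0.999, -0.001],
       [ 0.999,  0.049, -0.001],
       [-0.001, -0.001, -1.   ]]))
```

Pressed about 5.8 mm (12 N on the spring curve, which gives about 6 mm). Now I'll turn it anticlockwise, which is minus about tool z.

carry_out(moves=[[0, 0, 0, 0.002, 0, 0, -0.15], [0, 0, 0, 0.002, 0, 0, -0.3], [0, 0, 0, 0.002, 0, 0, -0.45], [0, 0, 0, 0.002, 0, 0, -0.6], [0, 0, 0, 0.002, 0, 0, -0.75], [0, 0, 0, 0.002, 0, 0, -0.9], [0, 0, 0, 0.002, 0, 0, -1], [0, 0, 0, 0.002, 0, 0, -1]])

```text
time: 4.45
tool_pos: [0.5242, 0.0741, 0.161]
tool_rot: [0.219, 0.425, 0.868, 0.139]
contact_force: [-9.9, 1.2, 9.3]
gripper_width: 0.204
```

```bash
python3 -c "
from h import *
s=manip.state();print(s['joint_pos'].round(2),(board(XY,YAW)[0].T@s['contact_force']).round(1),s['ft_torque'].round(2),s['gripper_width'],boxpose())"
```

```text
[-0.04 -0.48  2.25  0.1   0.86 -0.75] [-3.8  2.3 13. ] [0.28 0.92 0.24] 0.20368117936128433 (array([-0.0217,  0.0001,  0.0888]), array([[-0.523,  0.852,  0.   ],
       [ 0.852,  0.523, -0.   ],
       [-0.   ,  0.   , -1.   ]]))
```

Turned to 0.55 rad with 13 N of press held. I'll continue.

carry_out(moves=[[0, 0, 0, 0, 0, 0, -0.15], [0, 0, 0, 0, 0, 0, -0.3], [0, 0, 0, 0, 0, 0, -0.45], [0, 0, 0, 0, 0, 0, -0.6], [0, 0, 0, 0, 0, 0, -0.75], [0, 0, 0, 0, 0, 0, -0.9], [0, 0, 0, 0, 0, 0, -1], [0, 0, 0, 0, 0, 0, -1]])

```text
time: 5.12
tool_pos: [0.5245, 0.0748, 0.1615]
tool_rot: [0.247, 0.197, 0.945, 0.081]
contact_force: [-8.5, 3.9, 8.8]
gripper_width: 0.201
```

carry_out(moves=[[0, 0, 0, 0, 0, 0, -0.15], [0, 0, 0, 0, 0, 0, -0.3], [0, 0, 0, 0, 0, 0, -0.45], [0, 0, 0, 0, 0, 0, -0.6], [0, 0, 0, 0, 0, 0, -0.75], [0, 0, 0, 0, 0, 0, -0.9], [0, 0, 0, 0, 0, 0, -1], [0, 0, 0, 0, 0, 0, -1]])

```text
time: 5.78
tool_pos: [0.5245, 0.0755, 0.1616]
tool_rot: [0.259, -0.043, 0.965, 0.018]
contact_force: [-8.6, 6.7, 9.9]
gripper_width: 0.199
```

```bash
python3 -c "
from h import *
s=manip.state();print(s['joint_pos'].round(2),(board(XY,YAW)[0].T@s['contact_force']).round(1),s['ft_torque'].round(2),s['gripper_width'],boxpose())
p,M=boxpose()
cv2.imwrite('pics/s3.png',manip.grab_frame('side')[130:320,150:400,::-1].repeat(3,0).repeat(3,1))
# lift plan: tool poses for lid angle a, starting with cap out (tool z .095)
h=np.array([.07,0,.06])
fr=cur()
for a in (0,.1,.2,.3,.4,.5,.6,.7,.8):
    q=h+R.from_euler('y',a).as_matrix()@(np.array([p[0],p[1],.095])-h)
    print(a,row(tgt(q,1.55,a),fr))
"
```

```text
[-0.04 -0.48  2.25  0.1   0.86 -1.75] [-1.9  7.6 12.5] [1.19 0.85 0.85] 0.19909701856273604 (array([-0.021 ,  0.0014,  0.0891]), array([[-1.   ,  0.021,  0.002],
       [ 0.021,  1.   ,  0.003],
       [-0.002,  0.003, -1.   ]]))
0 ([-0.0, 0.0, -0.015], [0.006, 0.003, -0.004])
0.1 ([-0.01, 0.0, -0.037], [0.01, 0.203, -0.004])
0.2 ([-0.022, 0.001, -0.058], [0.015, 0.403, -0.003])
0.3 ([-0.036, 0.001, -0.078], [0.019, 0.603, -0.003])
0.4 ([-0.052, 0.002, -0.096], [0.023, 0.803, -0.003])
0.5 ([-0.07, 0.002, -0.113], [0.028, 1.003, -0.002])
0.6 ([-0.089, 0.002, -0.128], [0.032, 1.203, -0.002])
0.7 ([-0.11, 0.003, -0.141], [0.036, 1.403, -0.002])
0.8 ([-0.132, 0.004, -0.151], [0.041, 1.603, -0.001])
```

View pics/s3.png

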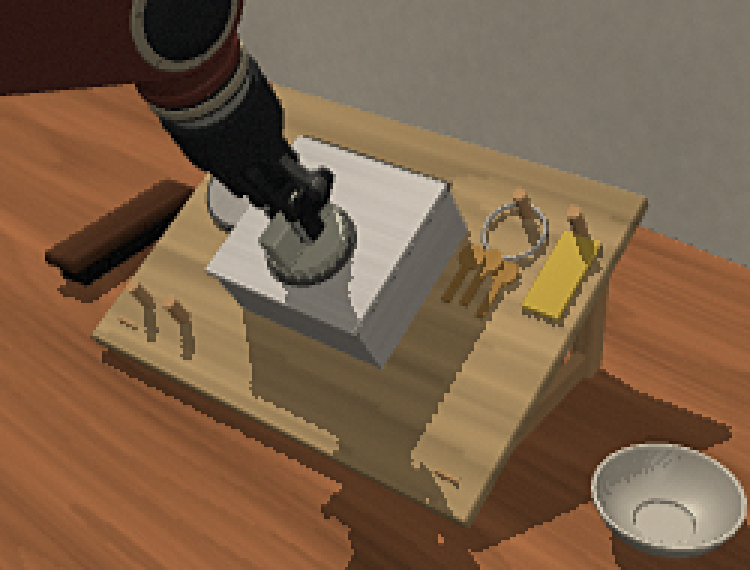

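The bar now runs up the slope, the lid is down, and the dish and brush are untouched. Now I'll ease the press off and swing the lid up by the cap.

carry_out(moves=[[0, 0, 0, -0.008, 0, 0, 0], [0, 0, 0, -0.016, 0, 0, 0], [0, -0.005, 0, -0.027, 0, 0.1, 0], [0, -0.01, 0, -0.038, 0, 0.2, 0], [0, -0.016, 0, -0.048, 0, 0.3, 0], [0, -0.022, 0, -0.058, 0, 0.4, 0], [0, -0.022, 0, -0.058, 0, 0.4, 0]])

```text
time: 6.42
tool_pos: [0.5203, 0.075, 0.1852]
tool_rot: [0.159, -0.044, 0.986, 0.015]
contact_force: [-6.1, 7.0, 4.0]
gripper_width: 0.201
```

```bash
cat > lift.py <<'E'
from h import *
s=manip.state();p,M=boxpose();h=np.array([.07,0,.06]);a0=np.arctan2(-M[0,2],-M[2,2])
print(s['joint_pos'].round(2),(board(XY,YAW)[0].T@s['contact_force']).round(1),s['ft_torque'].round(2),s['gripper_width'],p,"pitch",a0)
v=R.from_euler('y',-a0).as_matrix()@(p-h);print("tool in lid frame",v.round(4))
fr=cur()
for a in np.arange(.1,.51,.1):
    print(round(a,2),row(tgt(h+R.from_euler('y',a0+a).as_matrix()@v,1.55,a0+a),fr))
E
python3 lift.py
```

```text
[-0.03 -0.38  2.1   0.06  1.11 -1.7 ] [-2.6  7.7  6.1] [1.11 0.71 0.35] 0.2005192704139802 [-0.0129  0.0013  0.1116] pitch 0.20347749388360015
tool in lid frame [-0.0916  0.0013  0.0338]
0.1 ([-0.01, 0.0, -0.022], [0.021, 0.201, -0.002])
0.2 ([-0.021, 0.001, -0.044], [0.025, 0.4, -0.001])
0.3 ([-0.035, 0.001, -0.064], [0.029, 0.6, -0.0])
0.4 ([-0.051, 0.002, -0.082], [0.033, 0.8, 0.0])
0.5 ([-0.069, 0.002, -0.099], [0.037, 1.0, 0.001])
```

```bash
python3 -c "
from h import *
cv2.imwrite('pics/s4.png',manip.grab_frame('side')[130:320,150:400,::-1].repeat(3,0).repeat(3,1))"
```

```text
(no output)
```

View pics/s4.png

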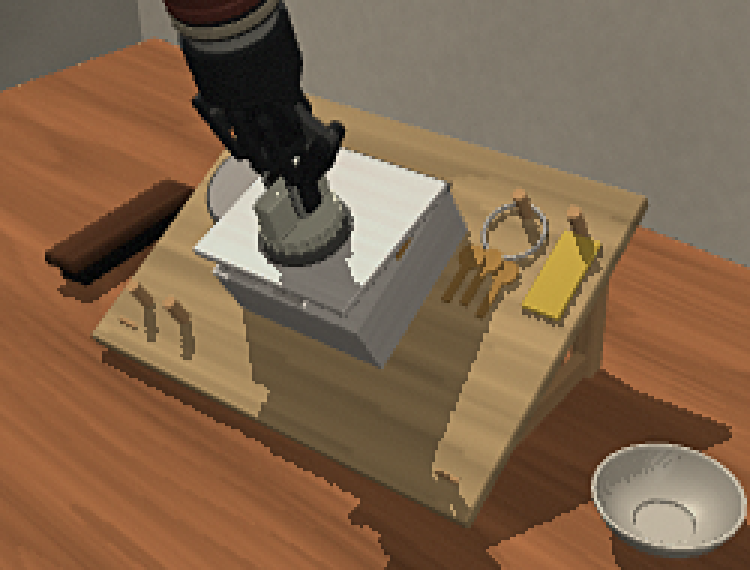

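The lid's free edge is up with a visible gap, so the latch is free. I'll carry on along the arc.

carry_out(moves=[[0, -0.006, 0, -0.013, 0, 0.12, 0], [0, -0.012, 0, -0.026, 0, 0.24, 0], [0, -0.019, 0, -0.04, 0, 0.36, 0], [0, -0.027, 0, -0.053, 0, 0.48, 0], [0, -0.035, 0.001, -0.064, 0, 0.6, 0], [0, -0.044, 0.001, -0.074, 0, 0.72, 0], [0, -0.055, 0.001, -0.086, 0, 0.84, 0], [0, -0.069, 0.002, -0.099, 0, 1, 0]])

```text
time: 7.13
tool_pos: [0.5322, 0.0761, 0.2295]
tool_rot: [-0.091, -0.046, 0.995, 0.002]
contact_force: [-3.4, 4.9, -2.6]
gripper_width: 0.197
```

```bash
python3 lift.py
```

```text
[ 0.   -0.03  1.71 -0.    1.65 -1.66] [-3.8  5.3 -0.8] [ 0.53  0.22 -0.17] 0.19717924936647496 [0.0197 0.0011 0.144 ] pitch 0.7061319708261288
tool in lid frame [-0.0928  0.0011  0.0313]
0.1 ([-0.009, 0.0, -0.023], [0.037, 0.2, 0.011])
0.2 ([-0.02, 0.001, -0.045], [0.04, 0.4, 0.012])
0.3 ([-0.034, 0.002, -0.065], [0.044, 0.6, 0.014])
0.4 ([-0.049, 0.002, -0.084], [0.047, 0.8, 0.016])
0.5 ([-0.066, 0.003, -0.102], [0.051, 1.0, 0.017])
```

carry_out(moves=[[0, -0.005, 0, -0.013, 0, 0.1, 0], [0, -0.01, 0, -0.026, 0, 0.2, 0], [0, -0.015, 0, -0.037, 0, 0.3, 0], [0, -0.021, 0, -0.049, 0, 0.4, 0], [0, -0.028, 0.001, -0.059, 0, 0.5, 0], [0, -0.035, 0.001, -0.069, 0, 0.6, 0], [0, -0.035, 0.001, -0.069, 0, 0.6, 0]])

```text
time: 7.72
tool_pos: [0.5513, 0.0781, 0.2533]
tool_rot: [-0.24, -0.046, 0.97, -0.004]
contact_force: [-5.2, 5.6, -1.5]
gripper_width: 0.201
```

```bash
python3 lift.py
```

```text
[ 0.02  0.2   1.47 -0.02  1.96 -1.65] [-4.7  6.1  1. ] [ 0.64  0.61 -0.38] 0.20087367612261472 [0.0481 0.001  0.155 ] pitch 1.008592659414386
tool in lid frame [-0.0921  0.001   0.0321]
0.1 ([-0.009, 0.001, -0.023], [0.045, 0.199, 0.023])
0.2 ([-0.02, 0.001, -0.044], [0.048, 0.399, 0.025])
0.3 ([-0.034, 0.002, -0.064], [0.051, 0.599, 0.027])
0.4 ([-0.049, 0.002, -0.083], [0.054, 0.799, 0.029])
0.5 ([-0.067, 0.003, -0.1], [0.057, 0.999, 0.031])
```

carry_out(moves=[[0.6, 0, 0, -0.002, 0, 0, 0], [0.6, 0, 0, -0.002, 0, 0, 0], [0.6, 0, 0, -0.002, 0, 0, 0], [0.6, 0, 0, -0.002, 0, 0, 0], [0.6, 0, 0, -0.04, 0, 0, 0], [0.6, 0, 0, -0.1, 0, 0, 0], [0.6, 0, 0, -0.2, 0, 0, 0], [0.6, 0, 0, -0.3, 0, 0, 0]])

```text
time: 8.38
tool_pos: [0.6069, 0.0802, 0.3615]
tool_rot: [-0.237, -0.045, 0.97, -0.006]
contact_force: [0.6, 0.1, -0.0]
gripper_width: 0.6
```

```bash
python3 -c "
from h import *
s=manip.state();print(s['joint_pos'].round(2),s['contact_force'].round(1),s['gripper_width'],boxpose()[0])
cv2.imwrite('pics/s5.png',manip.grab_frame('side')[90:320,150:400,::-1].repeat(2,0).repeat(2,1))"
```

```text
[ 0.02  0.29  1.19 -0.03  2.14 -1.65] [ 0.6  0.1 -0. ] 0.6003338998759284 [ 0.1503 -0.0029  0.2209]
```

View pics/s5.png

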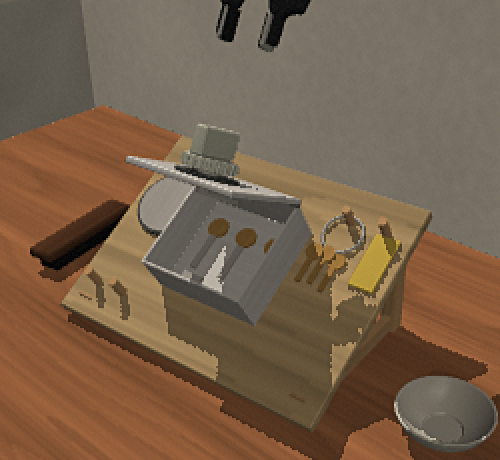

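The lid stands alone at about 1.0 rad, and the cap bar still runs up the slope. Next I'll move round to the front with shut fingers, tool tilted 50° forward, to push on the underside.

```bash
cat > w.py <<'E'
from h import *
import sys
def wt(u,y,z,pitch,turn=1.55):
    """u: level distance uphill from the board origin, y: across, z: world height"""
    Rb,o=board(XY,YAW);P=np.array([XY[0],XY[1],0])+R.from_euler('z',YAW).as_matrix()@[u,y,z]
    return tgt(Rb.T@(P-o),turn,pitch)
s=manip.state();p,M=cur();q=R.from_euler('z',-YAW).as_matrix()@(p-[XY[0],XY[1],0]);Mb=boxpose()[1]
print("uyz",q.round(4),"pitch",np.arctan2(-Mb[0,2],-Mb[2,2]).round(3),s['joint_pos'].round(2),"F",(R.from_euler('z',-YAW).as_matrix()@s['contact_force']).round(1),s['gripper_width'])
for a in sys.argv[1:]:
    print(a,row(wt(*map(float,a.split(',')))))
E
python3 w.py -.10,.02,.45,.55 -.17,.02,.40,.1 -.18,.02,.22,-.35
```

```text
uyz [ 0.0236 -0.0035  0.3703] pitch 0.988 [ 0.02  0.29  1.17 -0.03  2.15 -1.65] F [-3.9 -0.9  5.3] 0.6006392282799058
-.10,.02,.45,.55 ([0.366, 0.054, -0.039], [0.018, -0.877, 0.006])
-.17,.02,.40,.1 ([0.467, 0.05, 0.151], [0.001, -1.776, -0.002])
-.18,.02,.22,-.35 ([0.287, 0.045, 0.565], [-0.017, -2.676, -0.011])
```

carry_out(moves=[[0, 0.08, 0.01, -0.09, 0, -0.2, 0], [0, 0.2, 0.03, -0.08, 0, -0.4, 0], [0, 0.3, 0.054, -0.06, 0, -0.7, 0], [0, 0.366, 0.054, -0.039, 0, -0.95, 0], [0, 0.366, 0.054, -0.039, 0, -0.95, 0], [0, 0.366, 0.054, -0.039, 0, -0.95, 0], [0, 0.366, 0.054, -0.039, 0, -0.95, 0]])

```text
time: 9.02
tool_pos: [0.4821, 0.0899, 0.4437]
tool_rot: [0.0, -0.045, 0.999, 0.005]
contact_force: [0.7, -0.3, -1.0]
gripper_width: 0.002
```

```bash
python3 w.py -.17,.02,.40,.07 -.18,.02,.22,-.35
```

```text
uyz [-0.1033  0.0203  0.4437] pitch 0.522 [ 0.03 -0.31  1.59  0.01  1.85 -1.63] F [ 0.6 -0.4 -1. ] 0.002220370956168488
-.17,.02,.40,.07 ([0.167, -0.005, 0.109], [0.001, -0.905, -0.002])
-.18,.02,.22,-.35 ([0.192, -0.01, 0.559], [-0.017, -1.745, -0.006])
```

carry_out(moves=[[0, 0.167, 0, 0.109, 0, -0.95, 0], [0, 0.167, 0, 0.109, 0, -0.95, 0], [0, 0.167, 0, 0.109, 0, -0.95, 0], [0, 0.167, 0, 0.109, 0, -0.95, 0], [0, 0.167, 0, 0.109, 0, -0.95, 0]])

```text
time: 9.43
tool_pos: [0.4152, 0.0842, 0.396]
tool_rot: [0.233, -0.043, 0.971, 0.016]
contact_force: [-0.7, -0.3, 0.6]
gripper_width: 0.001
```

```bash
python3 w.py -.18,.02,.22,-.35
```

```text
uyz [-0.1704  0.022   0.396 ] pitch 0.052 [-0.01 -0.84  2.06  0.06  1.46 -1.67] F [-0.8 -0.2  0.6] 0.0005207790167027695
-.18,.02,.22,-.35 ([0.221, -0.01, 0.381], [-0.017, -0.803, -0.003])
```

carry_out(moves=[[0, 0.06, 0, 0.1, 0, -0.1, 0], [0, 0.12, 0, 0.2, 0, -0.3, 0], [0, 0.17, 0, 0.3, 0, -0.5, 0], [0, 0.221, -0.005, 0.381, 0, -0.7, 0], [0, 0.221, -0.005, 0.381, 0, -0.8, 0], [0, 0.221, -0.005, 0.381, 0, -0.8, 0]])

```text
time: 9.93
tool_pos: [0.4581, 0.101, 0.2068]
tool_rot: [0.406, -0.038, 0.913, 0.02]
contact_force: [-0.3, 0.4, -0.7]
gripper_width: -0.002
```

```bash
python3 w.py -.09,.02,.215,-.35 -.08,.02,.24,-.35; python3 -c "
from h import *
cv2.imwrite('pics/s6.png',manip.grab_frame('side')[90:320,150:400,::-1].repeat(2,0).repeat(2,1))"
```

```text
uyz [-0.1259  0.034   0.2068] pitch -0.314 [ 0.03 -1.    2.54  0.07  0.77 -1.65] F [-0.2  0.4 -0.7] -0.0015995055318432194
-.09,.02,.215,-.35 ([-0.076, -0.033, 0.053], [-0.029, -0.071, 0.0])
-.08,.02,.24,-.35 ([-0.139, -0.032, 0.03], [-0.029, -0.071, 0.0])
```

View pics/s6.png

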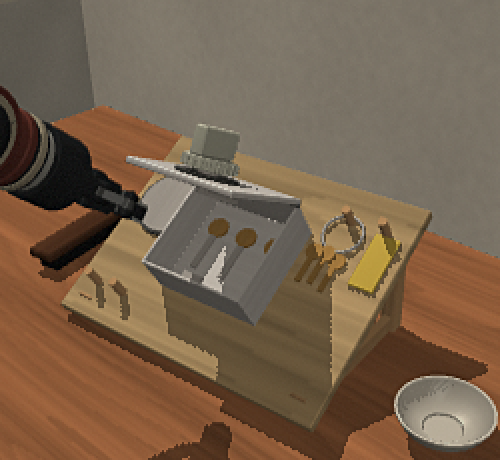

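The tip is just in front of and below the lid's free edge; joint 2 is near its limit, as expected. I'll advance under the lid.

carry_out(moves=[[0, -0.04, -0.015, 0.03, 0, 0, 0], [0, -0.076, -0.033, 0.053, 0, -0.03, 0], [0, -0.076, -0.033, 0.053, 0, -0.03, 0], [0, -0.076, -0.033, 0.053, 0, -0.03, 0]])

```text
time: 10.32
tool_pos: [0.4993, 0.09, 0.2303]
tool_rot: [0.422, -0.037, 0.906, 0.02]
contact_force: [0.3, 0.3, 0.5]
gripper_width: -0.004
```

```bash
python3 w.py -.085,.02,.225,-.35 -.075,.02,.245,-.35 -.06,.02,.265,-.35 -.04,.02,.285,-.3
```

```text
uyz [-0.0862  0.0186  0.2303] pitch -0.348 [-0.01 -0.86  2.45  0.12  0.69 -1.72] F [0.3 0.2 0.5] -0.0036994931504095853
-.085,.02,.225,-.35 ([0.008, 0.003, 0.011], [-0.033, -0.004, -0.0])
-.075,.02,.245,-.35 ([-0.046, 0.004, -0.002], [-0.033, -0.004, -0.0])
-.06,.02,.265,-.35 ([-0.108, 0.006, -0.006], [-0.033, -0.004, -0.0])
-.04,.02,.285,-.3 ([-0.179, 0.007, 0.0], [-0.031, 0.096, -0.001])
```

```bash
cat > arc.py <<'E'
import sys,runpy
a=sys.argv;sys.argv=a[:1]
from w import *
c=float(a[1])
for L in map(float,a[2:]):
    e=L-np.pi/6;P=np.array([.0306,.182])+.128*np.array([-np.cos(e),np.sin(e)])-c*np.array([np.sin(e),np.cos(e)])
    print(L,P.round(3),row(wt(P[0],.02,P[1],-.35)))
E
python3 arc.py .012 1.0 1.1 1.2 1.3 1.4 1.5
```

```text
uyz [-0.0862  0.0186  0.2303] pitch -0.348 [-0.01 -0.86  2.45  0.12  0.69 -1.72] F [0.3 0.2 0.5] -0.0036994931504095853
1.0 [-0.089  0.23 ] ([0.005, 0.003, -0.004], [-0.033, -0.004, -0.0])
1.1 [-0.083  0.242] ([-0.026, 0.004, -0.013], [-0.033, -0.004, -0.0])
1.2 [-0.077  0.253] ([-0.058, 0.004, -0.018], [-0.033, -0.004, -0.0])
1.3 [-0.069  0.263] ([-0.09, 0.005, -0.02], [-0.033, -0.004, -0.0])
1.4 [-0.061  0.273] ([-0.122, 0.006, -0.019], [-0.033, -0.004, -0.0])
1.5 [-0.051  0.281] ([-0.154, 0.006, -0.015], [-0.033, -0.004, -0.0])
```

carry_out(moves=[[0, -0.013, 0, -0.008, 0, 0, 0], [0, -0.026, 0.002, -0.013, 0, 0, 0], [0, -0.042, 0.003, -0.016, 0, 0, 0], [0, -0.058, 0.004, -0.018, 0, 0, 0], [0, -0.074, 0.005, -0.019, 0, 0, 0], [0, -0.09, 0.005, -0.02, 0, 0, 0]])

```text
time: 10.82
tool_pos: [0.5145, 0.0942, 0.2593]
tool_rot: [0.42, -0.038, 0.906, 0.021]
contact_force: [0.1, 0.6, -5.0]
gripper_width: -0.001
```

```bash
python3 arc.py .012  1.4 1.5 1.6 1.7 1.8 1.9;  python3 -c "
from h import *
cv2.imwrite('pics/s7.png',manip.grab_frame('side')[90:320,150:400,::-1].repeat(2,0).repeat(2,1))"
```

```text
uyz [-0.0706  0.021   0.2593] pitch -0.345 [ 0.   -0.81  2.37  0.1   0.71 -1.7 ] F [ 0.1  0.6 -5. ] -0.0011971437898166959
1.4 [-0.061  0.273] ([-0.042, -0.002, -0.002], [-0.03, -0.009, 0.002])
1.5 [-0.051  0.281] ([-0.074, -0.001, 0.002], [-0.03, -0.009, 0.002])
1.6 [-0.041  0.289] ([-0.105, -0.0, 0.009], [-0.03, -0.009, 0.002])
1.7 [-0.03   0.296] ([-0.135, 0.0, 0.02], [-0.03, -0.009, 0.002])
1.8 [-0.018  0.301] ([-0.165, 0.001, 0.033], [-0.03, -0.009, 0.002])
1.9 [-0.006  0.305] ([-0.192, 0.002, 0.049], [-0.03, -0.009, 0.002])
```

View pics/s7.png

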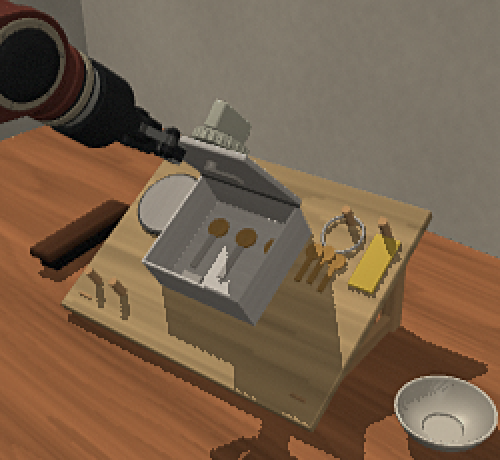

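The fingertip is pushing the underside at 5 N and the lid follows. I'll continue the arc.

carry_out(moves=[[0, -0.018, 0, 0, 0, 0, 0], [0, -0.036, 0, 0.002, 0, 0, 0], [0, -0.06, 0, 0.004, 0, 0, 0], [0, -0.083, 0, 0.008, 0, 0, 0], [0, -0.107, 0, 0.015, 0, 0, 0], [0, -0.13, 0, 0.023, 0, 0, 0], [0, -0.155, 0, 0.036, 0, 0, 0], [0, -0.18, 0, 0.05, 0, 0, 0]])

```text
time: 11.53
tool_pos: [0.5774, 0.099, 0.303]
tool_rot: [0.422, -0.037, 0.906, 0.021]
contact_force: [-3.2, 0.6, -1.7]
gripper_width: 0.004
```

```bash
python3 arc.py .012  1.9 1.95 2.0 2.05 2.1
```

```text
uyz [-0.0076  0.019   0.303 ] pitch -0.348 [ 0.02 -0.61  2.19  0.09  0.69 -1.68] F [-3.1  0.9 -1.7] 0.0035014579034404613
1.9 [-0.006  0.305] ([-0.007, 0.003, -0.0], [-0.031, -0.003, 0.001])
1.95 [0.    0.307] ([-0.02, 0.003, 0.009], [-0.031, -0.003, 0.001])
2.0 [0.007 0.308] ([-0.033, 0.004, 0.019], [-0.031, -0.003, 0.001])
2.05 [0.013 0.309] ([-0.045, 0.004, 0.029], [-0.031, -0.003, 0.001])
2.1 [0.019 0.31 ] ([-0.057, 0.004, 0.04], [-0.031, -0.003, 0.001])
```

carry_out(moves=[[0, -0.01, 0, 0.005, 0, 0, 0], [0, -0.02, 0, 0.01, 0, 0, 0], [0, -0.03, 0, 0.018, 0, 0, 0], [0, -0.038, 0, 0.024, 0, 0, 0], [0, -0.045, 0, 0.03, 0, 0, 0], [0, -0.045, 0, 0.03, 0, 0, 0]])

```text
time: 12.03
tool_pos: [0.5976, 0.1006, 0.3088]
tool_rot: [0.422, -0.037, 0.906, 0.02]
contact_force: [0.3, 0.1, -0.1]
gripper_width: 0.002
```

```bash
python3 arc.py .012  2.05 2.1 2.15
```

```text
uyz [0.0127 0.0183 0.3088] pitch -0.349 [ 0.02 -0.54  2.15  0.09  0.67 -1.68] F [ 0.3  0.  -0.1] 0.0018947521910818996
2.05 [0.013 0.309] ([-0.001, 0.004, -0.001], [-0.031, -0.002, 0.001])
2.1 [0.019 0.31 ] ([-0.013, 0.005, 0.011], [-0.031, -0.002, 0.001])
2.15 [0.026 0.31 ] ([-0.024, 0.005, 0.022], [-0.031, -0.002, 0.001])
```

carry_out(moves=[[0, -0.006, 0, 0.005, 0, 0, 0], [0, -0.012, 0, 0.01, 0, 0, 0], [0, -0.018, 0, 0.016, 0, 0, 0], [0, -0.018, 0, 0.016, 0, 0, 0]])

```text
time: 12.37
tool_pos: [0.6023, 0.1013, 0.3087]
tool_rot: [0.415, -0.039, 0.909, 0.02]
contact_force: [-67.5, -9.6, 20.3]
gripper_width: -0.001
```

```bash
python3 w.py;  python3 -c "
from h import *
cv2.imwrite('pics/s8.png',manip.grab_frame('side')[90:320,150:400,::-1].repeat(2,0).repeat(2,1))"
```

```text
uyz [0.0175 0.0185 0.3087] pitch -0.333 [ 0.02 -0.52  2.13  0.08  0.68 -1.68] F [-68.2  -2.1  20.3] -0.0013225700193467355
```

View pics/s8.png

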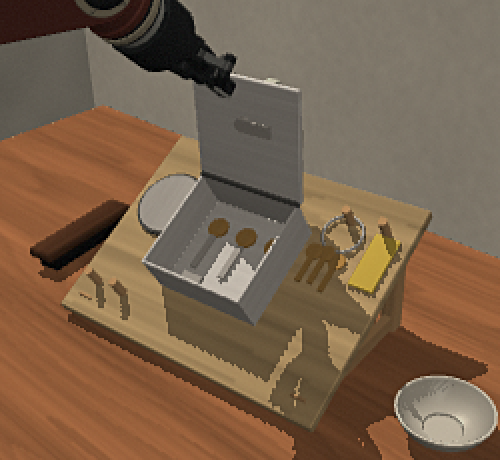

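The lid is at its stop, with the force rising to 68 N. I'll back off straight away and withdraw.

carry_out(moves=[[0, 0.01, 0, -0.008, 0, 0, 0], [0, 0.018, 0, -0.015, 0, 0, 0], [0, 0.03, 0, -0.03, 0, 0, 0], [0, 0.08, 0, -0.08, 0, 0, 0], [0, 0.13, 0, -0.14, 0, 0, 0], [0, 0.15, 0, -0.2, 0, 0, 0], [0, 0.15, 0, -0.25, 0, 0, 0], [0, 0.15, 0, -0.25, 0, 0, 0]])

```text
time: 13.08
tool_pos: [0.491, 0.0915, 0.3328]
tool_rot: [0.425, -0.038, 0.904, 0.02]
contact_force: [0.0, -1.2, 0.8]
gripper_width: 0.0
```

```bash
python3 w.py;  python3 -c "
from h import *
a=manip.grab_frame('side')[90:320,150:400,::-1];b=manip.grab_frame('top')[130:275,130:400,::-1]
s0=cv2.imread('pics/side0.png')[90:320,150:400];t0=cv2.imread('pics/top0.png')[130:275,130:400]
h=lambda r,x0,x1,y0,y1:[cv2.absdiff(*[np.ascontiguousarray(q[y0:y1,x0:x1]) for q in r]).mean().round(1)]
print('dish side',h((a,s0),192,255,185,230),'dish top',h((b,t0),215,260,60,105),'brush top',h((b,t0),12,42,55,125))
W=np.zeros((460,800,3),np.uint8);W[:,:500]=a.repeat(2,0).repeat(2,1);W[:145,510:780]=b;W[160:305,510:780]=t0;cv2.imwrite('pics/s9.png',W)"
```

```text
uyz [-0.0942  0.0209  0.3328] pitch -0.357 [-0.01 -0.93  2.31  0.1   0.88 -1.69] F [-0.1 -1.1  0.8] 0.0002783824107783081
dish side [np.float64(8.9)] dish top [np.float64(7.2)] brush top [np.float64(4.8)]
```

View pics/s9.png

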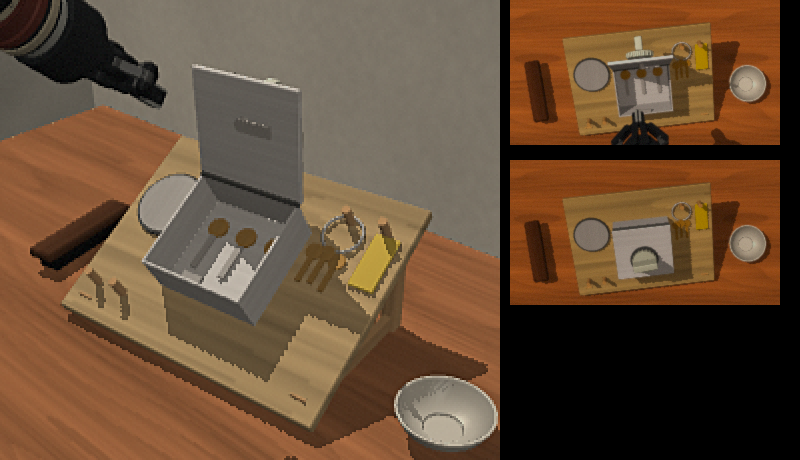

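The lid stands at its stop with the arm well clear and the contact force near zero. The tongue points right, so the cap is fully turned. The dish and brush look unmoved next to the start image, so I'm handing in.

```bash
python3 -c "
from plant import manip
print(manip.job_done(),manip.state()['time'])"
```

```text
the job is handed in; nothing more can be done
the job is handed in; nothing more can be done
```

The lid is swung back to its stop and stands open by itself, and I've handed the job in. It gave no verdict.

**What I did:**
- I gripped the cap's wing square to the lid and pressed it in about 6 mm (12–13 N). I held that while turning the cap to about 1.55 rad.
- I lifted the lid to about 1.0 rad by the cap and let go. Then I pushed its underside round to the stop with shut fingertips and withdrew, finishing at about 13 s.

**Last checks:**
- **Lid and cap:** the lid stands upright, and the latch tongue points right, so the cap is still turned.
- **Arm:** it is about 10 cm clear of the lid, with a contact force of about 1 N.
- **Dish and brush:** they look where they started, judged by eye against the start image. I didn't measure their positions. The image differences there were small (5–9 grey levels), which I put down to changed shadows.

**Imperfections:**
- At the stop the fingertips briefly pressed with about 70 N, more than I intended. That is below the 120 N wrist limit. It is over the 40 N limit for the arm and gripper body, but as far as I could see only the fingertips touched.
- Joint 2 came close to its range limit (-1.00 of -1.01 rad) on the way round to the front.
- Two-view triangulation of the wing-bar ends was inconsistent: they came out 14–32 mm below the expected height. I aimed from the lid fit, which matched the wrist view to about 2 mm, and from the height given in the text.

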